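# Lay the pump bottle down on the fold-down rest

### The arm

A 6-joint arm with a two-finger parallel gripper is mounted at the origin on a cart in front of the work surface, level with it; the furniture and walls round the work are solid. World frame = base frame: x ahead of the robot, y to its left, z up, the work surface at z = 0. Lengths are in mm, angles in rad, forces in N, time in s.
With the tool pointing down it reaches from about 300 to 775 mm from the base axis. Payload 14.6 kg.
Tool frame: the origin (TCP) lies between the finger pads, 19 mm behind the fingertips; this is the grasp point; z points along the fingers, y is the line along which they close (so a half turn about z gives the same grasp; the last joint's range is limited). The gripper opens to 94 mm and grips with 3 to 60 N. Pads are 16 mm wide; open, the fingers measure 119 mm over their backs; the gripper's body (75 mm by 177 mm) begins 78 mm behind the grasp point.
Start: joints at [-1.275, 0.3, 1.521, -0, 1.321, -0.067], TCP at [195.184, -514.191, 224.246] pointing down, gripper open.
Joint ranges: [-3.03, 3.03], [-0.79, 2.21], [0.23, 2.52], [-1.04, 4.18], [0, 3.07], [-2.55, 2.55]. Speed limits (rad/s): [2.22, 2.22, 2.57, 3.14, 3.14, 3.14].

### API

Orientations are given as [roll, pitch, yaw] about the fixed x, y, z axes, in that order (R = Rz(yaw) Ry(pitch) Rx(roll)).
In Python, from cell import manip, optics, ticket, read_state gives the robot as it stands (manip), with the cameras (optics), the job (ticket) and the readings as plain functions.
- The arm moves only by the tool nudge_tcp, called after "Call:" in YAML: its name, and indented under it one key for each argument. Schema: {"type":"object","properties":{"increments":{"type":"object","properties":{"motion":{"type":"array","items":{"type":"array","items":{"type":"number"},"minItems":6,"maxItems":6},"minItems":1,"maxItems":5}},"additionalProperties":false,"required":["motion"]},"jaw":{"type":"number"},"grip_n":{"type":"number"},"only":{"type":"string"},"quiet":{"type":"boolean"},"lines":{"type":"string"}},"required":["increments"],"additionalProperties":false}. increments is an object whose key "motion" holds a list of rows, 1 to 5 of them, each of 6 numbers: dx, dy, dz in a scale on which 1.0 is 0.75 m, then a rotation vector rx, ry, rz in shares of 2 rad (1.0 is 2 rad); each row is the pose to reach, as a shift and turn from the pose commanded when the call began, along the tool's axes at that moment; what a row does not reach only later rows make up. A row lasts 1/10 s, in which the tool goes at most 50 mm and 0.15 rad, less where a joint would pass 70% of its speed; a pose out of reach is approached as far as the arm can. jaw is the finger opening in mm, set as the call begins (left out keeps the last). The fingers move at their own pace and stop on an object; grip_n is the grip in N (left out, the last holds). Time passes only in rows, so rows that do not move let the fingers close. The tool returns the time, the measured TCP pose, the force, the opening and the grip force at its end. only (a regular expression) keeps the lines of the reply that match it, lines (a string "A,B") keeps lines A to B, and quiet returns only ok. Shift and turn numbers lie between -1 and 1, and a call with a number outside is refused. Input that does not fit is refused with a message, and nothing moves.
- read_state(): the state, without advancing time (a new reading comes with each control period).
- optics.camera(name): name is "scene" or "top" or "wrist"; returns (picture, depth): 400x640x3 uint8, red, green, blue; 400x640 float32, mm along the optical axis (not along the pixel's ray), 0 where there is no reading.
- optics.camera_info(name): a dict with "K" (3x3 intrinsics, pixels), "rvec" (rotation vector, rad) and "tvec" (3), from world to camera coordinates, as OpenCV has them; the wrist camera has in their place "mount" (4x4, takes a point from camera to tool coordinates, whose origin is the TCP and whose axes are the flange's). Camera axes: x right, y down, z forward; pixel columns grow to the right and rows downward; lengths in mm; the calibration is good to about 2 mm. A picture is of the moment at which its call begins: read the wrist's pose just before it. camera_info takes no time and is no camera call.
- ticket.sign_off(): hands the job in; it is judged then, once.
The state is a dict: "clock": time; "joints": joint angles; "qd": joint speeds; "effort": joint torques, N m; "eef_pos": TCP position; "eef_rot": TCP orientation; "wrist_force": force on the tool from outside, world axes, zero at the start; "moment": the same for the moment, N m; "finger_gap": finger opening in mm; "finger_force": force on a finger pad.
Only numpy, scipy, OpenCV 4.12 (cv2) and the standard library are available. Lean on these libraries where they do the work, as an engineer would, in place of code of your own. Each camera call takes 0.05 s, during which the arm holds its last target. There are 200 camera calls.

### The job

Lay the white pump bottle on its side so that its label can be read from above: with your fingertips push its upper part towards the upright grey back panel of the rest until it leans there, then keep pushing slowly, so that bottle and panel go down together until the panel is fully down on its stops with the bottle lying on it. Only push: do not grip or lift the bottle, let it go down gently (a few seconds, never dropping, slamming or pressing hard), leave the other things on the desk alone, and end clear of everything.

Things in the scene. Friction and masses are not known exactly. Their poses are not given: they have to be found in the camera images.
- bottle: White pump bottle, 0.2 kg, 178 mm tall, rigid. Body a block 46 (its x) by 76 (its y) by 138 mm tall, rounded edges; above it a 22 mm thick pump, nozzle to +y. Origin: centre of its underside; z along the bottle to the pump, x towards the rest's panel. Starts upright on the rest's foot plate, broad +x face 2 to 8 mm before the lip.
- rest: Fixed rest. Foot plate 250 x 112 x 4 mm, x = -70 to 180 mm. Origin: on the table under the near edge of the lip; x: the way the bottle is to be tipped; z up. Lip at x = 0 to 6 mm, 104 mm long, top at z = 17 mm: it stops the bottle's foot, and the bottle pivots over its top. Panel hinge (along y) at x = 13, z = 16 mm. Rubber stops for the panel at x = 135 mm.
- rest_panel (a joint): Hinge of the grey panel (150 long, 94 wide, 6 mm thick; low side flanges 88 mm apart take the bottle). 0 = upright, 1.571 = fully down, level on its stops, upper face 19 mm above the table. Starts at 0.06 to 0.2. Stiff by friction, about 0.4 N m: it stays where it is left, even with the bottle on it, and must be pushed down through the bottle all the way.
- panel_tip (a point): Middle of the free end of the panel, on the face towards the bottle, 153 mm from the hinge.
- roll: White label roll, 72 mm across, 42 mm tall; bystander, leave alone. Origin: centre of its underside.
- core: Brown cardboard core standing on end, 33 mm across, 70 mm tall; bystander, leave alone. Origin: centre of its underside.
- stapler: Stapler with blue arm, 145 x 36 x 59 mm (long along its x); bystander, leave alone. Origin: centre of its underside.
- tape: Brown packing tape roll lying flat, 104 mm across, 48 mm tall; bystander, leave alone. Origin: centre of its underside.
- tin: Closed flat blue tin, 62 x 92 x 27 mm; bystander, leave alone. Origin: centre of its underside.
- marker: Red and white marker pen lying down, 17 x 128 x 19 mm (long along its y); bystander, leave alone. Origin: centre of its underside.
- dispenser: Green tape dispenser, 150 x 38 x 86 mm (long along its x); bystander, leave alone. Origin: centre of its underside.
- calc: Desk calculator, 156 x 108 x 28 mm; bystander, leave alone. Origin: centre of its underside.

How it is judged:
By the outcome, as a careful person would: the job done as asked, in the order asked, and still so for the second after the job is handed in, with the robot touching nothing.
It also fails if it takes over 51 s, if anything falls off the work surface, if the arm or the gripper's body presses on something with over 40 N, if the wrist force passes 120 N, or if a joint passes its speed limit or range.

## Working session

There is one attempt and no reset: what is moved stays moved. The work goes in short steps, Python scripts to look and compute and a tool call to move; the robot and the scene stay as the last step left them, time stands still between calls to the robot, and variables do not carry over. Pictures are saved under pics/ and viewed, at most 10 in all, crops included, and the job is handed in when it is done.

```bash
ls; mkdir -p pics; python3 - <<'E'
from cell import manip, optics, ticket, read_state
import cv2,numpy as np
for n in ("scene","top"):
    p,d=optics.camera(n); cv2.imwrite(f"pics/{n}0.png",p[:,:,::-1]); np.savez(f"{n}0.npz",p=p,d=d)
    print(n,optics.camera_info(n))
print(read_state())
E
```

```text
cell.py
pics
scene {'K': array([[509.29652543,   0.        , 313.21816056],
       [  0.        , 509.29652543, 201.2734378 ],
       [  0.        ,   0.        ,   1.        ]]), 'rvec': array([ 2.25879201, -0.55224944,  0.23695988]), 'tvec': array([-474.39515279,  294.18114734, 1528.5001418 ])}
top {'K': array([[398.3640823 ,   0.        , 313.50354041],
       [  0.        , 398.3640823 , 201.12212209],
       [  0.        ,   0.        ,   1.        ]]), 'rvec': array([ 2.1427441 , -2.20773249,  0.07093151]), 'tvec': array([  61.99930291,  557.89756773, 1520.6157691 ])}
{'clock': 0.1, 'joints': array([-1.27460250e+00,  3.00414222e-01,  1.52149445e+00,  1.27031736e-05,
        1.32068960e+00, -6.66295237e-02]), 'qd': array([ 2.16518712e-04, -1.09363833e-03, -1.94089166e-03, -2.29065090e-03,
       -3.01369378e-04,  4.41313499e-05]), 'effort': array([-1.11083114e-03, -5.32646763e+01, -3.53282797e+01,  7.08971894e-02,
        2.35205231e-02, -4.72762360e-05]), 'eef_pos': array([ 195.12867945, -514.00438592,  223.75416295]), 'eef_rot': array([-3.14059009e+00, -7.92315884e-05,  3.62820164e-01]), 'wrist_force': array([ 0.18754436, -1.85332449,  0.74051692]), 'moment': array([-0.00197344, -0.02330185, -0.02260089]), 'finger_force': 0.0, 'finger_gap': 94.24340825557616}
```

View pics/scene0.png

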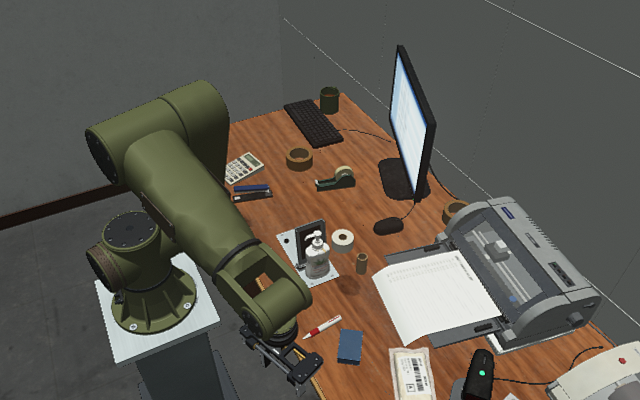

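View pics/top0.png

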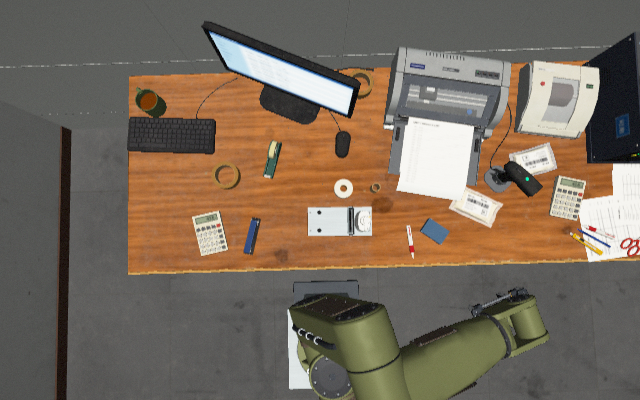

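The top view shows the rest's foot plate at about columns 308–372, rows 207–236, with the panel at column 351 and the bottle at (363,221). So the tipping direction is image left, which is about world +y. The roll is at (344,188) and the core at (376,187).

```bash
cat > h.py <<'E'
from cell import manip, optics, ticket, read_state
import cv2,numpy as np
from scipy.spatial.transform import Rotation as Ro
def pts(n,d):
    i=optics.camera_info(n);K=i["K"];R=cv2.Rodrigues(i["rvec"])[0]
    v,u=np.mgrid[0:400,0:640]
    c=np.dstack([(u-K[0,2])/K[0,0]*d,(v-K[1,2])/K[1,1]*d,d])
    return (c-i["tvec"])@R
def plane(n,u,v,z):
    i=optics.camera_info(n);R=cv2.Rodrigues(i["rvec"])[0]
    r=R.T@np.linalg.solve(i["K"],[u,v,1]);o=-R.T@i["tvec"]
    return o+r*(z-o[2])/r[2]
E
python3 - <<'E'
from h import *
a=np.load("top0.npz");P=pts("top",a["d"])
img=a["p"]
cv2.imwrite("pics/topc.png",cv2.resize(img[170:255,295:420,::-1],None,fx=6,fy=6,interpolation=cv2.INTER_NEAREST))
b=np.load("scene0.npz")
cv2.imwrite("pics/scenec.png",cv2.resize(b["p"][210:300,270:380,::-1],None,fx=6,fy=6,interpolation=cv2.INTER_NEAREST))
np.set_printoptions(precision=0,suppress=True)
# plate
m=(P[:,:,2]>-5)&(P[:,:,2]<14)
g=cv2.cvtColor(img,cv2.COLOR_RGB2HSV)
pm=(g[:,:,1]<40)&(g[:,:,2]>120);w=np.zeros_like(pm);w[200:242,300:380]=1
q=(pm&w)
pl=P[q&m]; print("plate",len(pl),pl[:,2].mean()); 
r=cv2.minAreaRect(pl[:,:2].astype(np.float32));print(r,cv2.boxPoints(r))
for lo,hi in((30,120),(120,142),(142,156),(156,185)):
    s=P[(P[:,:,2]>lo)&(P[:,:,2]<hi)&w]; print(lo,len(s),s.mean(0) if len(s) else'',s.min(0),s.max(0))
Q=pts("scene",b["d"]);ww=np.zeros((400,640),bool);ww[215:285,285:335]=1
for lo,hi in((20,60),(60,100),(100,132),(132,142),(142,156),(156,185)):
    s=Q[(Q[:,:,2]>lo)&(Q[:,:,2]<hi)&ww]; print(lo,len(s),s.mean(0) if len(s) else'',s.min(0),s.max(0))
for n,u,v,z in(("roll",344,188,42),("core",376,187,70)): print(n,plane("top",u,v,z))
E
```

```text
plate 1359 3.597904180372284
((480.5367126464844, -53.707244873046875), (246.44757080078125, 109.72966766357422), 88.31584167480469) [[ 422. -175.]
 [ 532. -178.]
 [ 539.   68.]
 [ 429.   71.]]
30 182 [ 475. -120.   93.] [ 432. -159.   32.] [524. -85. 120.]
120 59 [ 482. -127.  127.] [ 433. -158.  120.] [522. -86. 142.]
142 28 [ 486. -104.  149.] [ 451. -146.  144.] [521. -78. 155.]
156 107 [ 471. -108.  173.] [ 433. -147.  156.] [524. -73. 185.]
20 355 [ 473. -130.   39.] [ 423. -167.   20.] [591. -39.  60.]
60 324 [ 467. -126.   82.] [ 430. -163.   60.] [529. -82. 100.]
100 426 [ 473. -125.  116.] [ 430. -164.  100.] [527. -77. 132.]
132 120 [ 479. -101.  137.] [ 431. -154.  132.] [528. -73. 142.]
142 167 [ 481. -101.  148.] [ 433. -154.  142.] [527. -73. 156.]
156 223 [ 475. -102.  169.] [ 431. -149.  156.] [529. -70. 185.]
roll [605. -73.  42.]
core [ 602. -191.   70.]
```

View pics/topc.png

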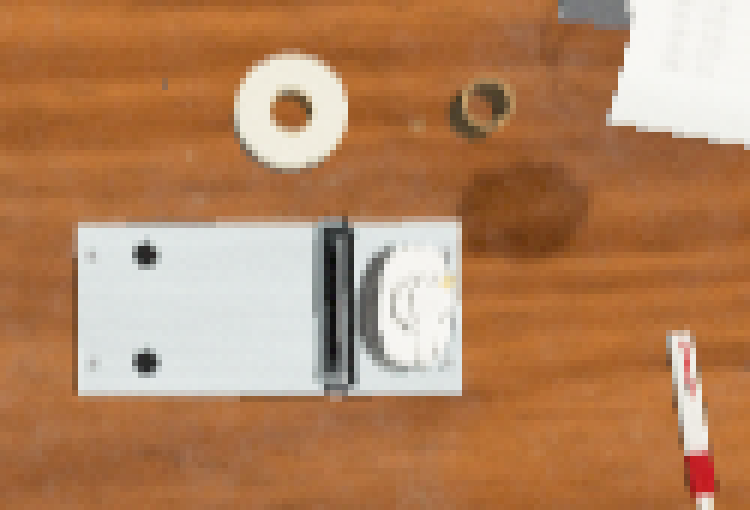

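View pics/scenec.png

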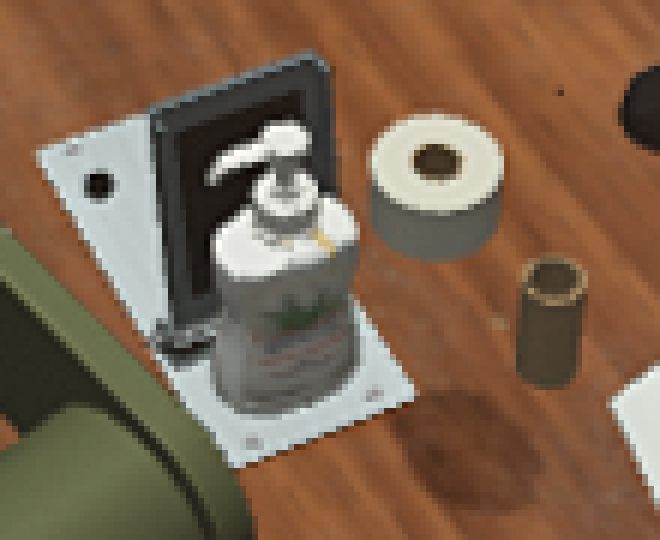

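The views agree on the layout. The rest origin is at about (479,-109) and its x axis at 88.3° (world +y). The plate measures 246x110 mm (250x112 given) and the bottle is centred on it at about (478,-137). The label faces away from the panel and the nozzle points to the robot.

```bash
cat >> h.py <<'E'
O=np.array([478.9,-108.7,0]);yw=np.deg2rad(88.3)
d=np.array([np.cos(yw),np.sin(yw),0]);Z=np.array([0,0,1.])
def target(xr,z,al):   # fingertip position in rest frame (x,z), tilt
    y=np.array([np.sin(yw),-np.cos(yw),0]);zt=-np.cos(al)*Z+np.sin(al)*d
    R=np.column_stack([np.cross(y,zt),y,zt])
    return O+xr*d+z*Z-19*zt,R
def delta(xr,z,al):
    s=read_state();R0=Ro.from_euler("xyz",s["eef_rot"]).as_matrix()
    p,R=target(xr,z,al)
    tip=s["eef_pos"]+19*R0[:,2]-O
    print("t",round(s["clock"],2),"tip rest x,y,z",np.round([tip@d,tip@np.cross(Z,d),tip[2]],1),"F",np.round(s["wrist_force"],1))
    print("shift",np.round(R0.T@(p-s["eef_pos"]),1),"rot",np.round(Ro.from_matrix(R0.T@R).as_rotvec(),3))
E
python3 - <<'E'
from h import *
print(np.round(optics.camera_info("wrist")["mount"],2))
delta(-95,118,.35)
E
```

```text
[[  -0.     -0.97   -0.24   68.76]
 [   1.     -0.      0.      0.37]
 [  -0.     -0.24    0.97 -161.11]
 [   0.      0.      0.      1.  ]]
t 0.1 tip rest x,y,z [-413.5  271.6  204.8] F [ 0.2 -1.9  0.7]
shift [ 370.3 -184.3   88.1] rot [ 0.205  0.308 -1.166]
```

The shift in tool axes at start of each call; rotating. First call 5 rows: half.

The manual's scale: shifts go in shares of 0.75 m and turns go in shares of 2 rad. Converting my numbers, 200 mm / 750 = 0.2667, 160 mm / 750 = 0.2133, -0.62 rad / 2 = -0.31.

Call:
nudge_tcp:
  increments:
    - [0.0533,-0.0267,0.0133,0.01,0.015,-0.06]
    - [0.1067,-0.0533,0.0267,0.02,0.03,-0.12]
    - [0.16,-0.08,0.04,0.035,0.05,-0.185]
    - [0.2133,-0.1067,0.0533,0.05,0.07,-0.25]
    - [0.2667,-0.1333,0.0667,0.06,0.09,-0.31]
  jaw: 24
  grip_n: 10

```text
refused: increments: the value is not of type 'object' (schema: type "object"). Nothing was moved.
```

The call was refused and nothing moved: it wants an object with the rows under "motion". Same move again in that form.

Call:
nudge_tcp:
  increments: {"motion":[[0.0533,-0.0267,0.0133,0.01,0.015,-0.06],[0.1067,-0.0533,0.0267,0.02,0.03,-0.12],[0.16,-0.08,0.04,0.035,0.05,-0.185],[0.2133,-0.1067,0.0533,0.05,0.07,-0.25],[0.2667,-0.1333,0.0667,0.06,0.09,-0.31]]}
  jaw: 24
  grip_n: 10

```text
clock: 0.6
eef_pos: [347.6, -348.2, 173.8]
eef_rot: [-3.082, -0.207, 0.984]
wrist_force: [0.4, 0.0, -1.0]
finger_gap: 57.9
finger_force: 0.0
```

```bash
python3 - <<'E'
from h import *
delta(-95,118,.35)
E
```

```text
t 0.6 tip rest x,y,z [-239.4  123.1  155.2] F [ 0.4  0.  -1. ]
shift [174.3  34.8  73.3] rot [ 0.095  0.124 -0.54 ]
```

To row units: 170 mm / 750 = 0.2267, 140 mm / 750 = 0.1867, -0.54 rad / 2 = -0.27.

Call:
nudge_tcp:
  increments: {"motion":[[0.0467,0.0093,0.0187,0.01,0.0125,-0.055],[0.0933,0.0187,0.0373,0.02,0.025,-0.11],[0.14,0.028,0.056,0.03,0.0375,-0.165],[0.1867,0.0373,0.0773,0.04,0.05,-0.22],[0.2267,0.0453,0.096,0.0475,0.062,-0.27]]}

```text
clock: 1.1
eef_pos: [473.5, -214.1, 135.8]
eef_rot: [3.141, -0.35, 1.541]
wrist_force: [-0.0, -0.7, 0.7]
finger_gap: 24.1
finger_force: 0.0
```

Call:
nudge_tcp:
  increments: {"motion":[[0,0,0,0,0,0],[0,0,0,0,0,0]]}

```text
clock: 1.3
eef_pos: [472.4, -215.4, 136.0]
eef_rot: [-3.14, -0.349, 1.536]
wrist_force: [-0.6, 0.0, -0.3]
finger_gap: 23.9
finger_force: 0.0
```

```bash
python3 - <<'E'
from h import *
delta(-75,118,.35)
p,_=optics.camera("wrist");cv2.imwrite("pics/w1.png",p[:,:,::-1])
E
```

```text
t 1.3 tip rest x,y,z [-100.4    3.3  118.2] F [-0.6  0.  -0.3]
shift [23.8  3.2  8.8] rot [ 0.     0.001 -0.005]
```

View pics/w1.png

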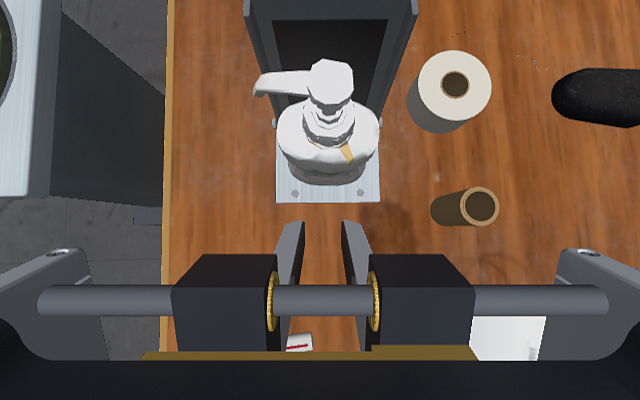

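The wrist view shows the fingers at columns 280–370, centred on the bottle (279–380) and pointing at its label side. I'll approach, then make contact slowly.

To row units: 38 mm / 750 = 0.0507, 34 mm / 750 = 0.0453.

Call:
nudge_tcp:
  increments: {"motion":[[0.012,0.0013,0.004,0,0,0],[0.024,0.0027,0.0087,0,0,0],[0.036,0.004,0.0133,0,0,0],[0.0453,0.004,0.0167,0,0,0],[0.0507,0.004,0.0187,0,0,0]]}

```text
clock: 1.85
eef_pos: [476.9, -174.5, 136.4]
eef_rot: [-3.142, -0.348, 1.537]
wrist_force: [0.9, -0.1, -0.3]
finger_gap: 24.1
finger_force: 0.0
```

Call:
nudge_tcp:
  increments: {"motion":[[0.0027,0,0.0009,0,0,0],[0.0053,0,0.0019,0,0,0],[0.008,0,0.0028,0,0,0],[0.0107,0,0.0037,0,0,0],[0.0133,0,0.0047,0,0,0]]}

```text
clock: 2.35
eef_pos: [477.5, -164.8, 136.6]
eef_rot: [3.141, -0.348, 1.536]
wrist_force: [0.6, -1.5, 2.9]
finger_gap: 24.0
finger_force: 1.2
```

```bash
python3 - <<'E'
from h import *
delta(-46,118,.35)
E
```

```text
t 2.35 tip rest x,y,z [-49.6  -0.3 118.7] F [ 0.6 -1.5  2.9]
shift [ 3.1 -0.2  1.9] rot [ 0.002  0.002 -0.005]
```

To row units: 12 mm / 750 = 0.016, 1.9 mm / 750 = 0.0025.

Call:
nudge_tcp:
  increments: {"motion":[[0.0032,0,0.0005,0,0,0],[0.0064,0,0.0011,0,0,0],[0.0096,0,0.0016,0,0,0],[0.0128,0,0.0021,0,0,0],[0.016,0,0.0025,0,0,0]]}

```text
clock: 2.85
eef_pos: [477.7, -152.5, 138.7]
eef_rot: [-3.141, -0.349, 1.536]
wrist_force: [-0.0, 0.3, 3.3]
finger_gap: 24.1
finger_force: 1.0
```

Call:
nudge_tcp:
  increments: {"motion":[[0.0031,0,0.0005,0,0,0],[0.0061,0,0.0011,0,0,0],[0.0093,0,0.0016,0,0,0],[0.0124,0,0.0021,0,0,0],[0.0155,0,0.0028,0,0,0]]}

```text
clock: 3.35
eef_pos: [478.2, -141.1, 140.7]
eef_rot: [-3.141, -0.348, 1.536]
wrist_force: [2.8, -3.7, 0.5]
finger_gap: 24.0
finger_force: 1.9
```

```bash
python3 - <<'E'
from h import *
delta(-16,124,.35)
for n,sl in (("scene",(slice(200,300),slice(250,380))),("wrist",(slice(0,400),slice(0,640)))):
    p,_=optics.camera(n);c=p[sl][:,:,::-1]
    globals()[n]=cv2.resize(c,(400,300))
cv2.imwrite("pics/m1.png",np.hstack([scene,wrist]))
E
```

```text
t 3.35 tip rest x,y,z [-25.9  -0.3 122.8] F [ 2.8 -3.7  0.5]
shift [ 9.7 -0.3  2.3] rot [ 0.002  0.002 -0.005]
```

View pics/m1.png

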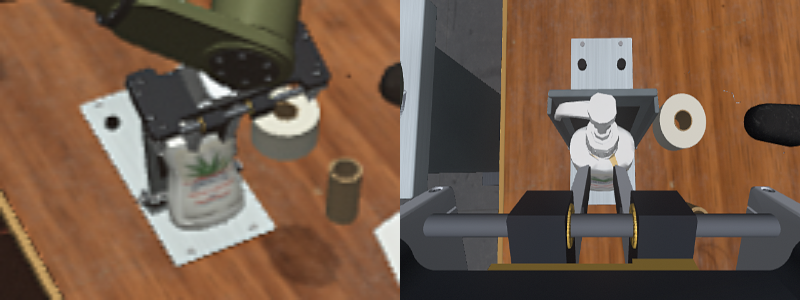

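Left half (scene view): the bottle is tilted against the panel with the fingers on its upper body. Right half (wrist view): bottle at column 600 is centred, the panel has begun to tip and the roll is clear. I'll continue along the arc.

To row units: 11.8 mm / 750 = 0.0157, 2.7 mm / 750 = 0.0036.

Call:
nudge_tcp:
  increments: {"motion":[[0.0032,0,0.0007,0,0,0],[0.0064,0,0.0015,0,0,0],[0.0095,0,0.0021,0,0,0],[0.0127,0,0.0029,0,0,0],[0.0157,0,0.0036,0,0,0]]}

```text
clock: 3.95
eef_pos: [478.5, -129.0, 142.2]
eef_rot: [-3.141, -0.348, 1.536]
wrist_force: [0.9, -4.3, 0.9]
finger_gap: 23.9
finger_force: 1.8
```

Call:
nudge_tcp:
  increments: {"motion":[[0.0031,0,0.0011,0,0,0],[0.006,0,0.0021,0,0,0],[0.0091,0,0.0031,0,0,0],[0.012,0,0.0041,0,0,0],[0.0151,0,0.0052,0,0,0]]}

```text
clock: 4.45
eef_pos: [478.9, -117.0, 142.4]
eef_rot: [-3.141, -0.348, 1.536]
wrist_force: [0.5, -3.7, 1.1]
finger_gap: 23.9
finger_force: 1.9
```

Call:
nudge_tcp:
  increments: {"motion":[[0.0029,0,0.0013,0,0,0],[0.0059,0,0.0027,0,0,0],[0.0088,0,0.0041,0,0,0],[0.0116,0,0.0056,0,0,0],[0.0145,0,0.0069,0,0,0]]}

```text
clock: 4.95
eef_pos: [479.3, -105.0, 141.2]
eef_rot: [-3.141, -0.348, 1.536]
wrist_force: [-0.6, -3.1, 2.4]
finger_gap: 24.2
finger_force: 1.8
```

```bash
python3 - <<'E'
from h import *
delta(22,120.5,.35)
p,_=optics.camera("wrist");cv2.imwrite("pics/w2.png",p[:,:,::-1])
E
```

```text
t 4.95 tip rest x,y,z [ 10.2  -0.4 123.3] F [-0.6 -3.1  2.4]
shift [10.1 -0.4  6.7] rot [ 0.001  0.002 -0.005]
```

View pics/w2.png

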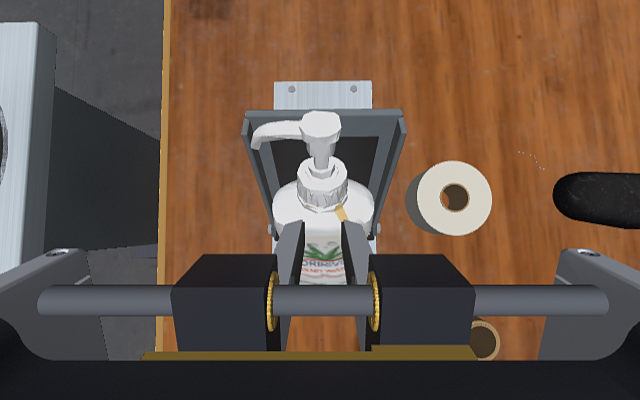

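The wrist view shows the bottle at about 35°, centred in the panel (columns 272–375 between flanges 245–405). Continuing.

To row units: 10 mm / 750 = 0.0133, 6.7 mm / 750 = 0.0089.

Call:
nudge_tcp:
  increments: {"motion":[[0.0027,0,0.0017,0,0,0],[0.0053,0,0.0035,0,0,0],[0.008,0,0.0053,0,0,0],[0.0107,0,0.0071,0,0,0],[0.0133,0,0.0089,0,0,0]]}

```text
clock: 5.5
eef_pos: [479.8, -93.3, 138.3]
eef_rot: [-3.141, -0.348, 1.536]
wrist_force: [-0.1, -2.9, 3.1]
finger_gap: 24.3
finger_force: 2.1
```

Call:
nudge_tcp:
  increments: {"motion":[[0.0021,0,0.0017,0,0,0],[0.0041,0,0.0035,0,0,0],[0.0061,0,0.0052,0,0,0],[0.0083,0,0.0069,0,0,0],[0.0103,0,0.0087,0,0,0]]}

```text
clock: 6.0
eef_pos: [480.1, -83.9, 134.8]
eef_rot: [-3.141, -0.348, 1.536]
wrist_force: [-0.4, -1.2, 4.0]
finger_gap: 24.3
finger_force: 2.1
```

Call:
nudge_tcp:
  increments: {"motion":[[0.0019,0,0.0019,0,0,0],[0.0037,0,0.0036,0,0,0],[0.0056,0,0.0055,0,0,0],[0.0075,0,0.0072,0,0,0],[0.0095,0,0.0091,0,0,0]]}

```text
clock: 6.5
eef_pos: [480.4, -74.9, 130.8]
eef_rot: [-3.141, -0.348, 1.536]
wrist_force: [-0.0, -1.9, 4.5]
finger_gap: 23.9
finger_force: 2.0
```

Call:
nudge_tcp:
  increments: {"motion":[[0.0017,0,0.002,0,0,0],[0.0033,0,0.004,0,0,0],[0.0051,0,0.006,0,0,0],[0.0067,0,0.008,0,0,0],[0.0084,0,0.0101,0,0,0]]}

```text
clock: 7.0
eef_pos: [480.7, -66.4, 125.8]
eef_rot: [-3.141, -0.348, 1.536]
wrist_force: [0.1, -0.2, 4.0]
finger_gap: 23.8
finger_force: 2.4
```

```bash
python3 - <<'E'
from h import *
delta(56.5,103,.35)
p,_=optics.camera("wrist");cv2.imwrite("pics/w3.png",p[:,:,::-1])
E
```

```text
t 7.0 tip rest x,y,z [ 48.8  -0.6 108. ] F [ 0.1 -0.2  4. ]
shift [ 5.5 -0.6  7.3] rot [ 0.001  0.002 -0.005]
```

View pics/w3.png

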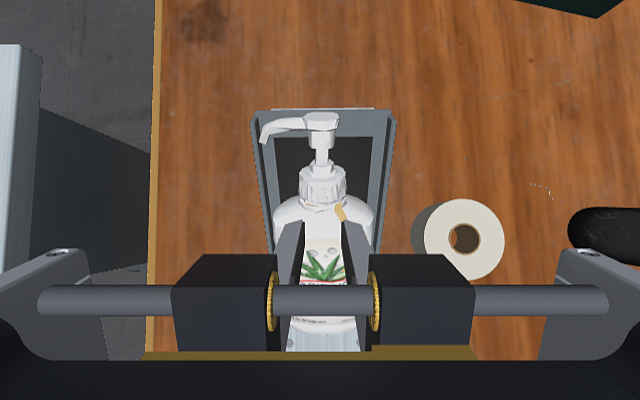

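Bottle at about 55°, still centred. Continuing with steady 3–4 N.

To row units: 7.3 mm / 750 = 0.0097, 5.5 mm / 750 = 0.0073.

Call:
nudge_tcp:
  increments: {"motion":[[0.0015,0,0.002,0,0,0],[0.0029,0,0.004,0,0,0],[0.0044,0,0.0059,0,0,0],[0.0059,0,0.0079,0,0,0],[0.0073,0,0.0097,0,0,0]]}

```text
clock: 7.55
eef_pos: [480.9, -58.7, 120.8]
eef_rot: [-3.141, -0.349, 1.536]
wrist_force: [0.1, -0.3, 3.9]
finger_gap: 24.0
finger_force: 2.3
```

Call:
nudge_tcp:
  increments: {"motion":[[0.0013,0,0.002,0,0,0],[0.0028,0,0.004,0,0,0],[0.0041,0,0.0061,0,0,0],[0.0056,0,0.0083,0,0,0],[0.0069,0,0.0103,0,0,0]]}

```text
clock: 8.05
eef_pos: [481.2, -51.2, 115.3]
eef_rot: [-3.141, -0.348, 1.536]
wrist_force: [-1.2, 0.4, 4.9]
finger_gap: 24.1
finger_force: 2.2
```

Call:
nudge_tcp:
  increments: {"motion":[[0.0012,0,0.0023,0,0,0],[0.0024,0,0.0045,0,0,0],[0.0035,0,0.0068,0,0,0],[0.0047,0,0.0091,0,0,0],[0.0059,0,0.0113,0,0,0]]}

```text
clock: 8.55
eef_pos: [481.4, -44.1, 108.9]
eef_rot: [-3.141, -0.349, 1.536]
wrist_force: [-0.8, 2.0, 5.1]
finger_gap: 23.7
finger_force: 2.4
```

Call:
nudge_tcp:
  increments: {"motion":[[0.0012,0,0.0021,0,0,0],[0.0024,0,0.0043,0,0,0],[0.0035,0,0.0064,0,0,0],[0.0047,0,0.0085,0,0,0],[0.0059,0,0.0107,0,0,0]]}

```text
clock: 9.05
eef_pos: [481.6, -37.5, 102.7]
eef_rot: [-3.141, -0.348, 1.536]
wrist_force: [-0.3, -1.2, 2.5]
finger_gap: 24.0
finger_force: 1.6
```

```bash
python3 - <<'E'
from h import *
delta(90,70,.35)
p,_=optics.camera("scene");cv2.imwrite("pics/s4.png",cv2.resize(p[200:300,250:380,::-1],(650,500)))
E
```

```text
t 9.05 tip rest x,y,z [77.8 -0.6 84.9] F [-0.3 -1.2  2.5]
shift [ 6.4 -0.7 18.2] rot [ 0.001  0.002 -0.005]
```

View pics/s4.png

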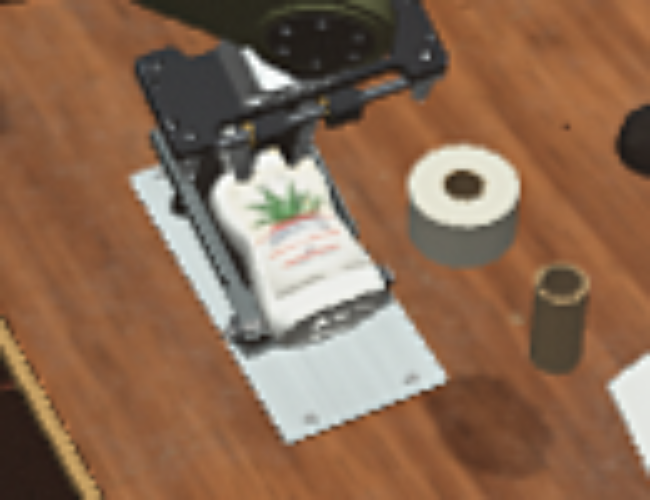

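Scene view: bottle at about 75°, lying in the panel between the flanges, foot behind the lip. Now the last part, slower.

To row units: 7.8 mm / 750 = 0.0104, 1.6 mm / 750 = 0.0021.

Call:
nudge_tcp:
  increments: {"motion":[[0.0004,0,0.002,0,0,0],[0.0008,0,0.004,0,0,0],[0.0013,0,0.0061,0,0,0],[0.0017,0,0.0083,0,0,0],[0.0021,0,0.0104,0,0,0]]}

```text
clock: 9.6
eef_pos: [481.9, -32.9, 96.3]
eef_rot: [-3.142, -0.349, 1.536]
wrist_force: [-0.3, 3.1, 6.6]
finger_gap: 23.6
finger_force: 3.2
```

Call:
nudge_tcp:
  increments: {"motion":[[0.0001,0,0.0013,0,0,0],[0.0003,0,0.0027,0,0,0],[0.0005,0,0.004,0,0,0],[0.0007,0,0.0053,0,0,0],[0.0008,0,0.0067,0,0,0]]}

```text
clock: 10.1
eef_pos: [482.0, -30.6, 91.9]
eef_rot: [-3.142, -0.349, 1.536]
wrist_force: [-0.4, 5.0, 7.1]
finger_gap: 23.8
finger_force: 3.3
```

```bash
python3 - <<'E'
from h import *
delta(88,67,.35)
E
```

```text
t 10.1 tip rest x,y,z [84.7 -0.8 74. ] F [-0.4  5.   7.1]
shift [ 0.7 -0.8  7.7] rot [ 0.002  0.001 -0.004]
```

To row units: 4.6 mm / 750 = 0.0061, 3.6 mm / 750 = 0.0048.

Call:
nudge_tcp:
  increments: {"motion":[[0.0004,0,0.0012,0,0,0],[0.0008,0,0.0024,0,0,0],[0.0012,0,0.0036,0,0,0],[0.0016,0,0.0048,0,0,0],[0.002,0,0.0061,0,0,0]]}

```text
clock: 10.6
eef_pos: [482.1, -27.6, 88.0]
eef_rot: [-3.141, -0.349, 1.536]
wrist_force: [0.2, 4.3, 6.4]
finger_gap: 23.8
finger_force: 3.3
```

```bash
python3 - <<'E'
from h import *
delta(88,67,.35)
p,d_=optics.camera("scene");P=pts("scene",d_);q=(P-O);xr=q@d;yr=q@np.cross(Z,d)
m=(abs(yr)<28)&(xr>10)&(xr<70)&(P[:,:,2]>30)&(P[:,:,2]<110)
A=np.c_[xr[m],np.ones(m.sum())];print(m.sum(),np.linalg.lstsq(A,P[:,:,2][m],rcond=None)[0])
cv2.imwrite("pics/s5.png",cv2.resize(p[200:300,250:380,::-1],(650,500)))
E
```

```text
t 10.6 tip rest x,y,z [87.7 -0.8 70.2] F [0.2 4.3 6.4]
shift [-0.8 -0.8  3.1] rot [ 0.001  0.001 -0.005]
275 [ 0.14925127 60.95862163]
```

To row units: 2.8 mm / 750 = 0.0037, 2.3 mm / 750 = 0.0031.

Call:
nudge_tcp:
  increments: {"motion":[[0.0003,0,0.0008,0,0,0],[0.0004,0,0.0015,0,0,0],[0.0007,0,0.0023,0,0,0],[0.0009,0,0.0031,0,0,0],[0.0011,0,0.0037,0,0,0]]}

```text
clock: 11.15
eef_pos: [482.1, -25.8, 85.7]
eef_rot: [-3.141, -0.35, 1.536]
wrist_force: [-0.1, 4.3, 6.5]
finger_gap: 24.1
finger_force: 3.3
```

Call:
nudge_tcp:
  increments: {"motion":[[0.0001,0,0.0005,0,0,0],[0.0003,0,0.0011,0,0,0],[0.0004,0,0.0016,0,0,0],[0.0005,0,0.0021,0,0,0],[0.0007,0,0.0025,0,0,0]]}

```text
clock: 11.65
eef_pos: [482.4, -25.2, 84.9]
eef_rot: [3.141, -0.349, 1.537]
wrist_force: [-4.3, 0.5, 18.8]
finger_gap: 23.9
finger_force: 9.4
```

```bash
python3 - <<'E'
from h import *
delta(88,67,.35)
p,d_=optics.camera("scene");P=pts("scene",d_);q=(P-O);xr=q@d;yr=q@np.cross(Z,d)
m=(abs(yr)<28)&(xr>10)&(xr<70)&(P[:,:,2]>30)&(P[:,:,2]<110)
A=np.c_[xr[m],np.ones(m.sum())];print(m.sum(),np.linalg.lstsq(A,P[:,:,2][m],rcond=None)[0])
E
```

```text
t 11.65 tip rest x,y,z [90.1 -1.1 67. ] F [-4.3  0.5 18.8]
shift [-2.  -1.1 -0.7] rot [ 0.002  0.001 -0.004]
258 [ 0.13150433 61.4000905 ]
```

The force rose to 19 N at tip z 67 mm, where the 65 mm bottle face plus the tilted fingertip puts the stop. The panel is down, so I'll back off.

To row units: -20 mm / 750 = -0.0267, -10 mm / 750 = -0.0133.

Call:
nudge_tcp:
  increments: {"motion":[[0,0,-0.0013,0,0,0],[0,0,-0.0027,0,0,0],[0,0,-0.0053,0,0,0],[0,0,-0.0133,0,0,0],[0,0,-0.0267,0,0,0]]}

```text
clock: 12.2
eef_pos: [481.5, -32.2, 102.7]
eef_rot: [-3.14, -0.349, 1.536]
wrist_force: [0.1, 0.6, -0.6]
finger_gap: 23.8
finger_force: 0.0
```

Call:
nudge_tcp:
  increments: {"motion":[[0,0,-0.0333,0,0,0],[0,0,-0.0733,0,0,0],[0,0,-0.12,0,0,0],[0,0,-0.1667,0,0,0],[0,0,-0.2,0,0,0]]}

```text
clock: 12.7
eef_pos: [480.1, -84.3, 246.5]
eef_rot: [3.14, -0.347, 1.536]
wrist_force: [-0.2, 0.7, -0.9]
finger_gap: 23.8
finger_force: 0.0
```

Call:
nudge_tcp:
  increments: {"motion":[[-0.0533,0,-0.0133,0,0,0],[-0.1067,0,-0.0267,0,0,0],[-0.16,0,-0.04,0,0,0],[-0.2,0,-0.0533,0,0,0],[-0.2,0,-0.0533,0,0,0]]}

```text
clock: 13.2
eef_pos: [474.1, -241.1, 230.0]
eef_rot: [-3.141, -0.348, 1.532]
wrist_force: [0.4, 0.4, -0.6]
finger_gap: 23.9
finger_force: 0.0
```

```bash
python3 - <<'E'
from h import *
delta(88,67,.35)
t,_=optics.camera("top")
p,d_=optics.camera("scene");P=pts("scene",d_);q=(P-O);xr=q@d;yr=q@np.cross(Z,d)
m=(abs(yr)<28)&(xr>10)&(xr<70)&(P[:,:,2]>30)&(P[:,:,2]<110)
A=np.c_[xr[m],np.ones(m.sum())];print(m.sum(),np.linalg.lstsq(A,P[:,:,2][m],rcond=None)[0])
# panel rim / end height
for a,b in((125,150),(150,166)):
    m=(abs(abs(yr)-35)<14)&(xr>a)&(xr<b)&(P[:,:,2]>8)
    print(a,m.sum(),np.percentile(P[:,:,2][m],[5,25,50,75,95]) if m.sum() else "")
cv2.imwrite("pics/f.png",np.hstack([cv2.resize(p[200:300,250:380,::-1],(400,300)),cv2.resize(t[170:255,295:415,::-1],(400,300))]))
E
```

```text
t 13.2 tip rest x,y,z [-126.     0.9  212.1] F [ 0.4  0.4 -0.6]
shift [151.7  -0.8 209.4] rot [ 0.002  0.002 -0.008]
191 [-1.72402988e-02  6.52740503e+01]
125 59 [13.67461837 18.70491194 21.56313813 25.66993959 39.20078709]
150 55 [13.07151091 16.79024538 18.25015913 27.11764182 44.5134592 ]
```

View pics/f.png

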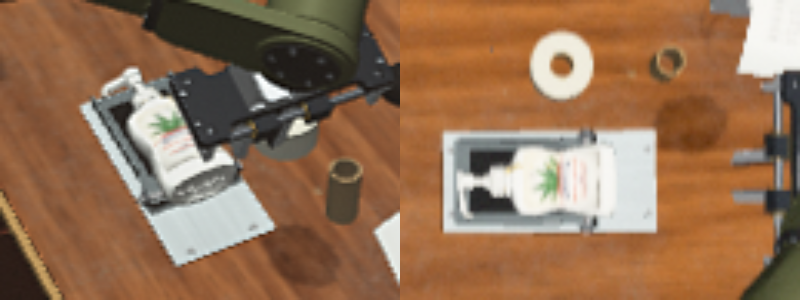

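Both views show the bottle lying label up between the flanges. Its face is level at z = 65 mm and the panel end is at about 19 mm. The roll and core have not moved, and the arm is clear.

Call:
nudge_tcp:
  increments: {"motion":[[0,0,0,0,0,0],[0,0,0,0,0,0]]}

```text
clock: 13.5
eef_pos: [474.9, -236.9, 230.5]
eef_rot: [3.141, -0.348, 1.538]
wrist_force: [-0.4, 0.8, -0.3]
finger_gap: 24.2
finger_force: 0.0
```

```bash
python3 -c "
from cell import manip, optics, ticket, read_state
print(ticket.sign_off())"
```

```text
the job is handed in; nothing more can be done
None
```

The white pump bottle now lies label up on the fully lowered panel, pushed down in about 9 s (brief peak of 19 N at the stops); the arm is clear, the roll and core beside the rest have not moved, and the job was handed in at 13.5 s.

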